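# Run the size slide home and clamp the board

## Task

In the wooden clamping fixture on the bench, push the size slide along its channel so that it drives the offcut board into the hood until the board sits firmly home against the sprung end stop inside; you cannot see where the stop is set, so feel for it, and do not force the stop. Then turn the T-handle on top of the hood clockwise until you feel the clamp tighten on the board, and let go, leaving the board clamped there with its end stop still pressed. Leave the other things on the bench alone.

Things in the scene. Friction and masses are not known exactly. Their poses are not given: they have to be found in the camera images.
- fixture: fixed wooden clamping fixture, 100 mm wide (its x), 380 mm long (its y); origin on the bench. A channel 60 mm wide runs along its y at x = 0, floor 12 mm above the bench, side rails up to 26 mm. The size slide stands in the channel at the -y end and is pushed towards +y, into the board, which goes into the hood at the +y end. A lamp shade hangs above the bench, beyond it to the right
- hood_mouth (a point): middle of the hood's opening at channel floor, axes as the fixture's (at fixture y = 40 mm). The hood covers the channel from here 125 mm on to +y: 84 mm wide, top 58 mm above the bench, inside height 30 mm. The sprung end stop is hidden inside: its face lies anywhere from 55 to 95 mm past the mouth, differently each time
- push_face (a point): centre of the flat -y face of the size slide's upright grip, 58 mm above the bench; axes as the fixture's. The grip is a dark wood plate 76 mm wide (x), 12 mm thick, top 84 mm above the bench. Its carriage is 80 mm long, top 32 mm above the bench; it reaches 44 mm behind (-y of) this face and 36 mm ahead, where its end meets the board
- size_slide (a joint): travel of the size slide along the fixture's +y, m; 0 = pulled right back, limit 0.165, which is past where the board stops. It is stiff: about 3 N keep it moving slowly (0.3 N more for each 10 mm/s), and it stays where it is left
- stop_plunger (a joint): how far the sprung end stop in the hood is pressed in, m; 0 = untouched; spring 1.5 N per mm. Firmly home: pressed in 2 mm or more, by a push of about 8 to 14 N in all (4 to 6 N of it move slide and board); more than 10 mm is forcing it. When the push is let go the stiff slide holds about 2 mm of it
- t_bar (a point): centre of the T-handle's cross bar, on the vertical screw axis (fixture x = 0, y = 70 mm), 103.5 mm above the bench; its x axis lies along the bar and turns with it. Bar: steel, 10 mm thick, 89 mm long over its ball ends, on a 10 mm stem 38 mm above the hood's bush. It does not rise or fall. Grasp across the bar from above
- clamp_handle (a joint): turn of the T-handle, rad: 0 = open, growing clockwise seen from above, limit 2.0; starts at 0.1 to 0.6. The bar lies along the fixture's x at 0. It turns freely at 0.25 N m or less; once the pad meets the board (near 1.0) the torque rises by 0.5 to 1 N m per rad; tight is about 0.5 N m. Let go, it springs back a little and stays
- clamp_pad: steel pressure pad, 28 mm across, under the hood's roof on the screw axis, mostly out of sight; origin at the centre of its underside, 36 mm above the bench at handle 0, going down 8 mm per rad of handle until it meets the board's top (28 mm above the bench). Clamped: it presses on the board with 15 N or more
- work_board: plain loose wooden offcut board lying in the channel, 55 (x) x 130 (y, along the channel) x 16 mm high; origin at the centre of its underside. It starts 5 mm or more ahead of the slide, its far end under or near the hood
- sanding_block: bystander: wooden sanding block, 42 x 85 x 28 mm, on the bench beyond the fixture; origin at the underside
- rosewood_bar: bystander: dark wood bar, 16 x 118 x 15 mm, on the bench beyond the fixture; origin at the underside
- shellac_jar: bystander: amber jar, 60 mm across, 84 mm high; origin at the underside
- round_tin: bystander: round tin with push lid, 67 mm across, 22 mm high; origin at the underside

How it is judged:
On the way, in this order (a step that is already met when the one before it is completed fails the run):
1. the board is pushed firmly home: the hidden end stop is pressed in by more than 1.2 mm while the clamp is still open (value of joint stop_plunger above 0.0012 m and contact force between clamp_pad and work_board below 3 N), for 0.2 s.
2. the T-handle is turned until the pad presses the board with more than 15 N (contact force between clamp_pad and work_board above 15 N), for 0.2 s.
At the end, for the whole second after the job is handed in: The board lies in the channel at rest, home on the end stop (stop still pressed in by more than 0.8 mm), and the clamp pad holds it with more than 10 N, the robot clear (value of joint stop_plunger above 0.0008 m and contact force between clamp_pad and work_board above 10 N and z of work_board in the frame of fixture below 0.016 m and linear speed of work_board below 0.01 m/s); the robot touches nothing.
It fails at once if the end stop is forced: pressed in more than 10 mm (about 15 N) (value of joint stop_plunger above 0.01 m).
It fails at once if the sanding block is disturbed (moved more than 3 cm) (distance of sanding_block from where it was at the start of the episode above 0.03 m).
It fails at once if the rosewood bar is disturbed (moved more than 3 cm) (distance of rosewood_bar from where it was at the start of the episode above 0.03 m).
It fails at once if the jar is disturbed (moved more than 3 cm) (distance of shellac_jar from where it was at the start of the episode above 0.03 m).
It fails at once if the tin is disturbed (moved more than 3 cm) (distance of round_tin from where it was at the start of the episode above 0.03 m).
It also fails if it takes over 67 s, if anything falls off the work surface, if the arm or the gripper's body presses on something with over 40 N, if the wrist force passes 120 N, or if a joint passes its speed limit or range.

## Robot

A 6-joint arm with a two-finger parallel gripper is mounted at the origin on a cart in front of the work surface, level with it; the furniture and walls round the work are solid. World frame = base frame: x ahead of the robot, y to its left, z up, the work surface at z = 0. Lengths are in m, angles in rad, forces in N, time in s.
With the tool pointing down it reaches from about 0.375 to 0.925 m from the base axis. Payload 5.7 kg.
Tool frame: the origin (TCP) lies at the very end of the fingers, on their centre line; the grasp point (between the pads) lies 19 mm behind it; z points along the fingers, y is the line along which they close (so a half turn about z gives the same grasp; the last joint's range is limited). The gripper opens to 88 mm and grips with 3 to 60 N. Pads are 20 mm wide; open, the fingers measure 115 mm over their backs; the gripper's body (75 mm by 178 mm) begins 61 mm behind the grasp point.
Start: joints at [1.134, 0.359, 1.51, -0, 1.272, -0.115], TCP at [0.19, 0.569, 0.223] pointing down, gripper open.
Joint ranges: [-2.97, 2.97], [-1.01, 2.36], [0.21, 2.38], [-0.96, 4.11], [0.2, 2.71], [-2.98, 2.98]. Speed limits (rad/s): [2.39, 2.39, 3.14, 3.14, 3.14, 3.14].

## Interface

Orientations are given as a 3x3 rotation matrix whose columns are the frame's x, y, z axes.
In Python, from rig import readout, cams, robot gives the robot as it stands.
- The arm moves only by the tool play_rows, never from a script. Its argument "increments" is a list of rows, each a list of 6 numbers: the shift along the tool's x, y, z scaled (see below), then the turn, a rotation vector about the tool's x, y, z scaled (see below). In form: [[tx, ty, tz, ax, ay, az], ...]. A call has exactly 5 rows; each row is the pose to reach, as a shift and turn from the pose commanded when the call began, along the tool's axes at that moment, turning the shorter way round; what a row does not reach only later rows make up. The controller multiplies each number of a shift by 400 mm and each number of a turn by 180 degrees. A row lasts 1/12 s, in which the tool goes at most 41.7 mm and 7.16 degrees, less where a joint would pass 70% of its speed; a pose out of reach is approached as far as the arm can. A call with a number of a shift or a turn outside -1 to 1 is refused whole. A call with a gripper value outside its range is refused whole. "jaw" is the opening, from -1 (shut) to 1 (fully open), so that 0 is half open, set as the call begins (left out, the last holds). The fingers move at their own pace and stop on an object; "newtons" is the grip in N (left out, the last holds). Time passes only in rows, so rows that repeat a pose let the fingers close, or fill a call up. It gives the time, the measured TCP pose, the force, the opening and the grip force at its end, in the units of the state.
- readout.state(): the state, without advancing time (a new reading comes with each control period).
- cams.capture(name): name is "scene" or "top" or "wrist"; returns the picture (384x512x3 uint8, red, green, blue); there is no depth.
- cams.camera_params(name): a dict with "fovy" (degrees; the focal length in pixels is half the picture's height over the tangent of half this angle, whatever the lens; pixels are square), "cx", "cy" (the principal point, pixels), "rvec" (rotation vector, rad) and "tvec" (3), from world to camera coordinates, as OpenCV has them; the wrist camera has in their place "mount" (4x4, takes a point from camera to tool coordinates, whose origin is the TCP and whose axes are the flange's). Camera axes: x right, y down, z forward; pixel columns grow to the right and rows downward; lengths in m; the calibration is good to about 2 mm. A picture is of the moment at which its call begins: read the wrist's pose just before it. camera_params takes no time and is no camera call.
- robot.finish_job(): hands the job in; it is judged then, once.
The state is a dict: "t": time; "joints": joint angles; "dq": joint speeds; "effort": joint torques, N m; "tcp_pos": TCP position; "tcp_rot": TCP orientation; "wrist_force": force on the tool from outside, world axes, zero at the start; "moment": the same for the moment, N m; "gripper_width": finger opening in m; "gripper_force": force on a finger pad.
Only numpy, scipy, OpenCV 4.12 (cv2) and the standard library are available. Lean on these libraries where they do the work, as an engineer would, in place of code of your own. Each camera call takes 0.05 s, during which the arm holds its last target. There are 200 camera calls.

## Working session

There is one attempt and no reset: what is moved stays moved. The work goes in short steps, Python scripts to look and compute and a tool call to move; the robot and the scene stay as the last step left them, time stands still between calls to the robot, and variables do not carry over. Pictures are saved under pics/ and viewed, at most 10 in all, crops included, and the job is handed in when it is done.

Besides the shell and the picture viewer there is one more tool, called after "Request:" as name([rows], argument=value, ...), one row to a line, values as JSON. play_rows: Moves the arm, as the interface text tells. Its arguments: {"type":"object","properties":{"increments":{"type":"array"},"jaw":{"type":"number"},"newtons":{"type":"number"}},"required":["increments"]}

```bash
mkdir -p pics; ls; python3 - <<'E'
from rig import readout,cams,robot
import cv2,numpy as np
s=readout.state();print({k:np.round(v,3).tolist() for k,v in s.items()})
for n in ['scene','top','wrist']:
    p=cams.camera_params(n);print(n,{k:np.round(v,4).tolist() for k,v in p.items()} if True else 0)
    cv2.imwrite(f'pics/{n}0.png',cams.capture(n)[:,:,::-1])
E
```

```text
pics
{'t': 0.0, 'joints': [1.134, 0.359, 1.511, 0.0, 1.273, -0.115], 'dq': [0.001, 0.0, 0.001, 0.001, -0.001, 0.001], 'effort': [0.002, -51.537, -27.072, 0.067, 0.035, -0.0], 'tcp_pos': [0.189, 0.569, 0.222], 'tcp_rot': [[-0.949, 0.316, -0.001], [0.316, 0.949, -0.002], [0.0, -0.002, -1.0]], 'wrist_force': [-1.238, 0.464, -0.15], 'moment': [-0.033, 0.014, -0.003], 'gripper_force': 0.0, 'gripper_width': 0.087}
scene {'fovy': 54.5984, 'cx': 253.3752, 'cy': 193.2091, 'rvec': [2.0543, -0.678, 0.3629], 'tvec': [-0.4448, 0.2843, 0.8335]}
top {'fovy': 43.2071, 'cx': 257.6159, 'cy': 188.3712, 'rvec': [2.1515, -2.1434, 0.1252], 'tvec': [0.0806, 0.6138, 1.4019]}
wrist {'fovy': 60.542, 'cx': 254.0462, 'cy': 189.313, 'mount': [[-0.0002, -0.9616, -0.2744, 0.0748], [1.0, -0.0001, -0.0005, 0.0002], [0.0005, -0.2744, 0.9616, -0.1628], [0.0, 0.0, 0.0, 1.0]]}
```

View pics/scene0.png

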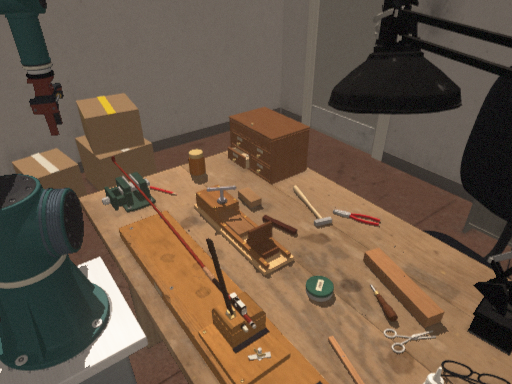

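View pics/top0.png

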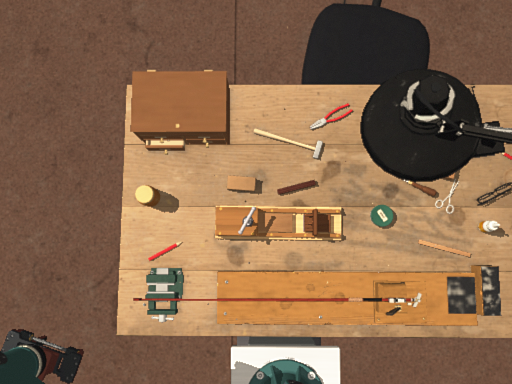

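The top view shows the fixture at columns 216–343, rows 206–240. The hood and T-handle (about 247,220) are on the left and the slide grip (about 314,222) is on the right. I'll enlarge this area for accurate pixel positions.

```bash
python3 - <<'E'
import cv2
a=cv2.imread('pics/top0.png')[195:255,205:355]
cv2.imwrite('pics/topc.png',cv2.resize(a,(750,300),interpolation=cv2.INTER_CUBIC))
E
```

```text
(no output)
```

View pics/topc.png

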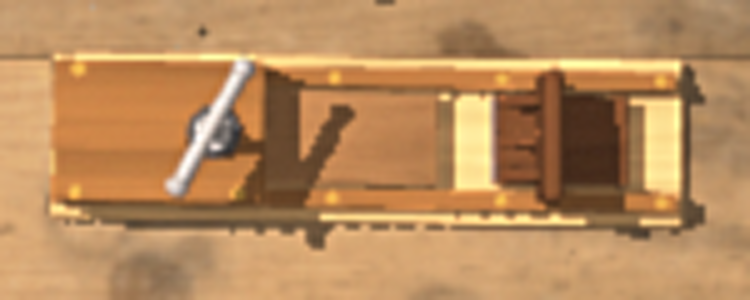

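The crop shows these features:
- **Bar:** ball ends at (245,67) and (176,188).
- **Hood mouth edge:** u = 267.
- **Grip plate top:** u 540–562, v 70–205.
- **Board:** u ≈ 300–437.
- **Carriage front:** u ≈ 495.

```bash
cat > h.py <<'E'
import numpy as np,cv2
from rig import readout,cams
def ray(n,px,z,pose=None):
    p=cams.camera_params(n);f=192/np.tan(np.radians(p['fovy'])/2)
    K=np.array([[f,0,p['cx']],[0,f,p['cy']],[0,0,1]])
    if n=='wrist':
        M=np.array(p['mount']);R0,t0=pose;R=R0@M[:3,:3];c=R0@M[:3,3]+t0
    else:
        R=cv2.Rodrigues(np.array(p['rvec']))[0].T;c=-R@np.array(p['tvec'])
    d=R@np.linalg.inv(K)@np.array([*px,1.]);return c+d*(z-c[2])/d[2]
E
python3 - <<'E'
from h import *
P=lambda u,v,z:ray('top',(205+(u+.5)/5-.5,195+(v+.5)/5-.5),z)
for n,a in dict(b1=(245,67,.1035),b2=(176,188,.1035),m1=(267,65,.058),m2=(267,203,.058),g1=(551,70,.084),g2=(551,205,.084),gback=(562,138,.084),r1=(52,57,.026),r2=(684,62,.026),r3=(684,225,.0),r4=(52,220,0),cf=(495,140,.032),board=(437,140,.028)).items(): print(n,P(*a).round(4))
E
```

```text
b1 [0.5492 0.0931 0.1035]
b2 [0.4808 0.1316 0.1035]
m1 [0.5545 0.0813 0.058 ]
m2 [0.4741 0.0809 0.058 ]
g1 [ 0.5498 -0.0818  0.084 ]
g2 [ 0.4728 -0.081   0.084 ]
gback [ 0.5109 -0.0877  0.084 ]
r1 [0.5618 0.2105 0.026 ]
r2 [ 0.5601 -0.1671  0.026 ]
r3 [ 0.464  -0.1695  0.    ]
r4 [0.4653 0.2116 0.    ]
cf [ 0.5128 -0.0536  0.032 ]
board [ 0.5129 -0.0195  0.028 ]
```

Request:
play_rows([
  [-0.48,-0.18,0,0,0,-0.102],
  [-0.48,-0.18,0,0,0,-0.102],
  [-0.48,-0.18,0,0,0,-0.102],
  [-0.48,-0.18,0,0,0,-0.102],
  [-0.48,-0.18,0,0,0,-0.102],
], jaw=-1, newtons=20)

```text
t: 0.57
tcp_pos: [0.3486, 0.4399, 0.2224]
tcp_rot: [[-1.0, 0.0, -0.0], [0.0, 1.0, -0.0], [0.0, -0.0, -1.0]]
wrist_force: [-0.1, 1.1, 0.0]
gripper_width: 0.058
gripper_force: 0.0
```

Request:
play_rows([
  [-0.2,-0.47,0,0,0,0],
  [-0.2,-0.47,0,0,0,0],
  [-0.2,-0.47,0,0,0,0],
  [-0.2,-0.47,0,0,0,0],
  [-0.2,-0.47,0,0,0,0],
])

```text
t: 0.98
tcp_pos: [0.4278, 0.2509, 0.2225]
tcp_rot: [[-1.0, 0.001, -0.0], [0.001, 1.0, -0.001], [0.0, -0.001, -1.0]]
wrist_force: [0.3, -0.2, -0.1]
gripper_width: 0.0248
gripper_force: 0.0
```

Request:
play_rows([
  [-0.2,-0.47,0,0,0,0],
  [-0.2,-0.47,0,0,0,0],
  [-0.2,-0.47,0,0,0,0],
  [-0.2,-0.47,0,0,0,0],
  [-0.2,-0.47,0,0,0,0],
])

```text
t: 1.4
tcp_pos: [0.5077, 0.0626, 0.2227]
tcp_rot: [[-1.0, 0.002, 0.0], [0.002, 1.0, -0.0], [-0.0, -0.0, -1.0]]
wrist_force: [0.5, 0.8, 0.5]
gripper_width: 0.0006
gripper_force: 0.0
```

Request:
play_rows([
  [-0.01,-0.5,0,0,0,0],
  [-0.01,-0.5,0,0,0,0],
  [-0.01,-0.5,0,0,0,0],
  [-0.01,-0.5,0,0,0,0],
  [-0.01,-0.5,0,0,0,0],
])

```text
t: 1.82
tcp_pos: [0.5106, -0.1379, 0.2226]
tcp_rot: [[-1.0, 0.002, -0.0], [0.002, 1.0, -0.001], [0.0, -0.001, -1.0]]
wrist_force: [0.4, 0.0, 0.0]
gripper_width: 0.0005
gripper_force: 0.0
```

Request:
play_rows([
  [0,0,0.44,0,0,0],
  [0,0,0.44,0,0,0],
  [0,0,0.44,0,0,0],
  [0,0,0.44,0,0,0],
  [0,0,0.44,0,0,0],
])

```text
t: 2.23
tcp_pos: [0.5065, -0.1335, 0.0413]
tcp_rot: [[-1.0, 0.002, -0.009], [0.002, 1.0, 0.004], [0.009, 0.004, -1.0]]
wrist_force: [-1.1, -0.1, 0.2]
gripper_width: 0.0004
gripper_force: 0.0
```

Request:
play_rows([
  [0,0.01,0,0,0,0],
  [0,0.025,0,0,0,0],
  [0,0.04,0,0,0,0],
  [0,0.055,0,0,0,0],
  [0,0.07,0,0,0,0],
])

```text
t: 2.65
tcp_pos: [0.5126, -0.1065, 0.0488]
tcp_rot: [[-1.0, 0.001, 0.004], [0.001, 1.0, -0.001], [-0.004, -0.001, -1.0]]
wrist_force: [-0.2, 0.3, -0.1]
gripper_width: 0.0006
gripper_force: 0.0
```

Request:
play_rows([
  [0,0.0125,0,0,0,0],
  [0,0.025,0,0,0,0],
  [0,0.0375,0,0,0,0],
  [0,0.05,0,0,0,0],
  [0,0.0625,0,0,0,0],
])

```text
t: 3.07
tcp_pos: [0.5123, -0.0824, 0.0475]
tcp_rot: [[-1.0, 0.001, 0.002], [0.001, 1.0, -0.002], [-0.002, -0.002, -1.0]]
wrist_force: [-0.9, -5.4, 4.2]
gripper_width: 0.0006
gripper_force: 2.7
```

Request:
play_rows([
  [0,0.0125,0,0,0,0],
  [0,0.025,0,0,0,0],
  [0,0.0375,0,0,0,0],
  [0,0.05,0,0,0,0],
  [0,0.0625,0,0,0,0],
])

```text
t: 3.48
tcp_pos: [0.5125, -0.0578, 0.0475]
tcp_rot: [[-1.0, 0.001, 0.003], [0.001, 1.0, -0.002], [-0.003, -0.002, -1.0]]
wrist_force: [0.1, -6.0, 5.6]
gripper_width: 0.0001
gripper_force: 3.6
```

Request:
play_rows([
  [0,0.006,0,0,0,0],
  [0,0.012,0,0,0,0],
  [0,0.018,0,0,0,0],
  [0,0.024,0,0,0,0],
  [0,0.03,0,0,0,0],
])

```text
t: 3.9
tcp_pos: [0.5127, -0.0458, 0.0475]
tcp_rot: [[-1.0, 0.001, 0.003], [0.001, 1.0, -0.002], [-0.003, -0.002, -1.0]]
wrist_force: [1.7, -6.5, 5.2]
gripper_width: 0.0007
gripper_force: 3.4
```

Request:
play_rows([
  [0,0.002,0,0,0,0],
  [0,0.004,0,0,0,0],
  [0,0.006,0,0,0,0],
  [0,0.008,0,0,0,0],
  [0,0.01,0,0,0,0],
])

```text
t: 4.32
tcp_pos: [0.5126, -0.0417, 0.0474]
tcp_rot: [[-1.0, 0.001, 0.003], [0.001, 1.0, -0.001], [-0.003, -0.001, -1.0]]
wrist_force: [1.4, -5.1, 4.8]
gripper_width: 0.0002
gripper_force: 3.1
```

Request:
play_rows([
  [0,0.002,0,0,0,0],
  [0,0.004,0,0,0,0],
  [0,0.006,0,0,0,0],
  [0,0.008,0,0,0,0],
  [0,0.01,0,0,0,0],
])

```text
t: 4.73
tcp_pos: [0.5127, -0.0376, 0.0474]
tcp_rot: [[-1.0, 0.001, 0.003], [0.001, 1.0, -0.001], [-0.003, -0.001, -1.0]]
wrist_force: [2.2, -5.6, 6.0]
gripper_width: 0.0004
gripper_force: 3.0
```

Request:
play_rows([
  [0,0.002,0,0,0,0],
  [0,0.004,0,0,0,0],
  [0,0.006,0,0,0,0],
  [0,0.007,0,0,0,0],
  [0,0.008,0,0,0,0],
])

```text
t: 5.15
tcp_pos: [0.5127, -0.0344, 0.0474]
tcp_rot: [[-1.0, 0.001, 0.003], [0.001, 1.0, -0.001], [-0.003, -0.001, -1.0]]
wrist_force: [1.2, -5.7, 4.9]
gripper_width: 0.0003
gripper_force: 2.8
```

Request:
play_rows([
  [0,0.002,0,0,0,0],
  [0,0.004,0,0,0,0],
  [0,0.006,0,0,0,0],
  [0,0.007,0,0,0,0],
  [0,0.008,0,0,0,0],
])

```text
t: 5.57
tcp_pos: [0.5127, -0.0311, 0.0474]
tcp_rot: [[-1.0, 0.001, 0.003], [0.001, 1.0, -0.001], [-0.003, -0.001, -1.0]]
wrist_force: [1.8, -4.8, 5.0]
gripper_width: 0.0005
gripper_force: 2.8
```

Request:
play_rows([
  [0,0.002,0,0,0,0],
  [0,0.004,0,0,0,0],
  [0,0.006,0,0,0,0],
  [0,0.007,0,0,0,0],
  [0,0.008,0,0,0,0],
])

```text
t: 5.98
tcp_pos: [0.5127, -0.0279, 0.0473]
tcp_rot: [[-1.0, 0.001, 0.003], [0.001, 1.0, -0.001], [-0.003, -0.001, -1.0]]
wrist_force: [2.6, -4.9, 4.1]
gripper_width: 0.0004
gripper_force: 2.6
```

Request:
play_rows([
  [0,0.002,0,0,0,0],
  [0,0.004,0,0,0,0],
  [0,0.006,0,0,0,0],
  [0,0.007,0,0,0,0],
  [0,0.008,0,0,0,0],
])

```text
t: 6.4
tcp_pos: [0.5124, -0.0245, 0.0472]
tcp_rot: [[-1.0, 0.001, 0.002], [0.001, 1.0, -0.001], [-0.002, -0.001, -1.0]]
wrist_force: [3.0, -3.7, 3.7]
gripper_width: 0.0
gripper_force: 2.3
```

Request:
play_rows([
  [0,0.002,0,0,0,0],
  [0,0.004,0,0,0,0],
  [0,0.006,0,0,0,0],
  [0,0.008,0,0,0,0],
  [0,0.01,0,0,0,0],
])

```text
t: 6.82
tcp_pos: [0.5124, -0.0205, 0.0471]
tcp_rot: [[-1.0, 0.001, 0.002], [0.001, 1.0, -0.001], [-0.002, -0.001, -1.0]]
wrist_force: [3.0, -5.0, 3.7]
gripper_width: 0.0007
gripper_force: 2.7
```

Request:
play_rows([
  [0,0.002,0,0,0,0],
  [0,0.004,0,0,0,0],
  [0,0.006,0,0,0,0],
  [0,0.007,0,0,0,0],
  [0,0.008,0,0,0,0],
])

```text
t: 7.23
tcp_pos: [0.512, -0.0171, 0.0469]
tcp_rot: [[-1.0, 0.001, 0.002], [0.001, 1.0, -0.0], [-0.002, -0.0, -1.0]]
wrist_force: [3.0, -4.8, 2.9]
gripper_width: 0.0005
gripper_force: 2.2
```

Request:
play_rows([
  [0,0.002,0,0,0,0],
  [0,0.004,0,0,0,0],
  [0,0.006,0,0,0,0],
  [0,0.008,0,0,0,0],
  [0,0.01,0,0,0,0],
])

```text
t: 7.65
tcp_pos: [0.512, -0.0131, 0.0469]
tcp_rot: [[-1.0, 0.001, 0.002], [0.001, 1.0, -0.0], [-0.002, -0.0, -1.0]]
wrist_force: [3.2, -4.8, 3.7]
gripper_width: 0.0004
gripper_force: 2.7
```

Request:
play_rows([
  [0,0.002,0,0,0,0],
  [0,0.004,0,0,0,0],
  [0,0.006,0,0,0,0],
  [0,0.007,0,0,0,0],
  [0,0.008,0,0,0,0],
])

```text
t: 8.07
tcp_pos: [0.5121, -0.011, 0.0469]
tcp_rot: [[-1.0, 0.001, 0.002], [0.001, 1.0, -0.002], [-0.002, -0.002, -1.0]]
wrist_force: [2.8, -11.3, 3.2]
gripper_width: 0.0002
gripper_force: 5.3
```

Request:
play_rows([
  [0,0,0,0,0,0],
  [0,0,0,0,0,0],
  [0,0,0,0,0,0],
  [0,0,0,0,0,0],
  [0,0,0,0,0,0],
])

```text
t: 8.48
tcp_pos: [0.512, -0.0109, 0.0469]
tcp_rot: [[-1.0, 0.001, 0.002], [0.001, 1.0, -0.002], [-0.002, -0.002, -1.0]]
wrist_force: [2.0, -9.2, 2.8]
gripper_width: 0.0005
gripper_force: 4.8
```

```bash
python3 - <<'E'
from h import *
s=readout.state();print(s['wrist_force'],s['tcp_pos'],s['joints'])
cv2.imwrite('pics/top1.png',cv2.resize(cams.capture('top')[195:255,205:355,::-1],(750,300),interpolation=cv2.INTER_CUBIC))
E
```

```text
[ 2.03660099 -9.23089066  2.80150591] [ 0.51201836 -0.01090486  0.04689564] [-0.15505853  0.46810728  1.87797767 -0.00220302  0.79373009 -1.72343911]
```

Request:
play_rows([
  [0,0.001,0,0,0,0],
  [0,0.002,0,0,0,0],
  [0,0.003,0,0,0,0],
  [0,0.004,0,0,0,0],
  [0,0.004,0,0,0,0],
])

```text
t: 8.95
tcp_pos: [0.5121, -0.0099, 0.0469]
tcp_rot: [[-1.0, 0.0, 0.002], [0.0, 1.0, -0.003], [-0.002, -0.003, -1.0]]
wrist_force: [2.9, -12.0, 3.2]
gripper_width: 0.0005
gripper_force: 6.2
```

Request:
play_rows([
  [0,-0.02,0,0,0,0],
  [0,-0.05,0,0,0,0],
  [0,-0.08,0,0,0,0],
  [0,-0.08,-0.1,0,0,0],
  [0,-0.08,-0.2,0,0,0],
])

```text
t: 9.37
tcp_pos: [0.5077, -0.0406, 0.1247]
tcp_rot: [[-1.0, 0.003, -0.009], [0.003, 1.0, 0.002], [0.009, 0.002, -1.0]]
wrist_force: [1.6, -0.1, 0.2]
gripper_width: 0.0
gripper_force: 0.0
```

Request:
play_rows([
  [0,0,-0.1,0,0,0],
  [0,0,-0.2,0,0,0.03],
  [0,0.05,-0.2,0,0,0.07],
  [0,0.15,-0.2,0,0,0.11],
  [0,0.24,-0.2,0,0,0.14],
], jaw=1)

```text
t: 9.78
tcp_pos: [0.5112, 0.0546, 0.2073]
tcp_rot: [[-0.901, 0.434, 0.001], [0.434, 0.901, 0.0], [-0.001, 0.0, -1.0]]
wrist_force: [0.4, -0.0, 0.2]
gripper_width: 0.0307
gripper_force: 0.0
```

```bash
python3 - <<'E'
from h import *
s=readout.state();print(s['t'],s['wrist_force'],s['tcp_pos'].round(4) if hasattr(s['tcp_pos'],'round') else s['tcp_pos'],np.round(s['tcp_rot'],3).tolist())
np.savez('pose',R=s['tcp_rot'],t=s['tcp_pos'])
cv2.imwrite('pics/w1.png',cams.capture('wrist')[:,:,::-1])
E
```

```text
9.7833 [ 0.40134026 -0.04797611  0.17731759] [0.5112 0.0546 0.2073] [[-0.901, 0.434, 0.001], [0.434, 0.901, 0.0], [-0.001, 0.0, -1.0]]
```

View pics/w1.png

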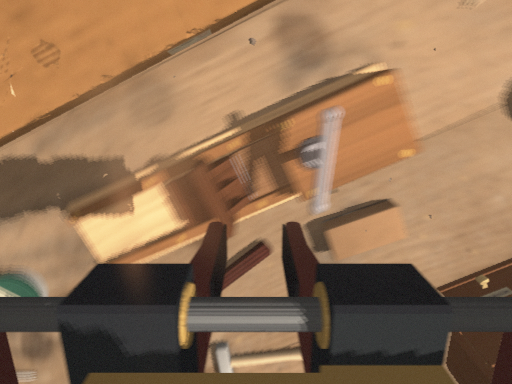

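The wrist view is motion-blurred. It shows the bar from about (333,113) to (321,208), with its hub near (313,152).

```bash
python3 - <<'E'
from h import *
d=np.load('pose.npz');p=(d['R'],d['t'])
a,b=[ray('wrist',q,.1035,p) for q in((333,113),(321,208))]
print(a,b,(a+b)/2,np.degrees(np.arctan2(*(a-b)[1::-1])),np.linalg.norm(a-b))
E
```

```text
[0.48304355 0.1375249  0.1035    ] [0.55237678 0.09852831 0.1035    ] [0.51771016 0.1180266  0.1035    ] 150.6443524827106 0.07954766231887452
```

Request:
play_rows([
  [0.02,0.05,0.03,0,0,0.01],
  [0.055,0.133,0.08,0,0,0.022],
  [0.055,0.133,0.12,0,0,0.022],
  [0.055,0.133,0.12,0,0,0.022],
  [0.055,0.133,0.12,0,0,0.022],
], jaw=1)

```text
t: 10.25
tcp_pos: [0.5124, 0.1121, 0.1576]
tcp_rot: [[-0.874, 0.486, -0.004], [0.486, 0.874, -0.001], [0.003, -0.002, -1.0]]
wrist_force: [0.5, 0.7, -0.5]
gripper_width: 0.0674
gripper_force: 0.0
```

Request:
play_rows([
  [0,0,0,0,0,0],
  [0,0,0,0,0,0],
  [0,0,0,0,0,0],
  [0,0,0,0,0,0],
  [0,0,0,0,0,0],
])

```text
t: 10.67
tcp_pos: [0.5144, 0.1122, 0.1592]
tcp_rot: [[-0.873, 0.488, 0.001], [0.488, 0.873, -0.0], [-0.001, 0.0, -1.0]]
wrist_force: [0.5, 0.4, -1.1]
gripper_width: 0.0875
gripper_force: 0.0
```

```bash
python3 - <<'E'
from h import *
s=readout.state()
np.savez('pose',R=s['tcp_rot'],t=s['tcp_pos']);print(np.round(s['tcp_rot'],3).tolist())
cv2.imwrite('pics/w2.png',cams.capture('wrist')[:,:,::-1])
E
```

```text
[[-0.873, 0.488, 0.001], [0.488, 0.873, -0.0], [-0.001, 0.0, -1.0]]
```

View pics/w2.png

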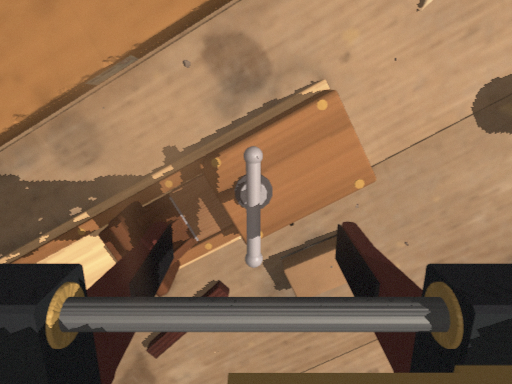

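The bar runs vertically at column 254, centred on the tool. I'll descend and grip.

Request:
play_rows([
  [0,0,0.06,0,0,0],
  [0,0,0.12,0,0,0],
  [0,0,0.17,0,0,0],
  [0,0,0.186,0,0,0],
  [0,0,0.186,0,0,0],
])

```text
t: 11.13
tcp_pos: [0.5126, 0.1125, 0.0829]
tcp_rot: [[-0.873, 0.487, -0.004], [0.487, 0.873, -0.0], [0.003, -0.002, -1.0]]
wrist_force: [0.1, -1.1, -0.1]
gripper_width: 0.0881
gripper_force: 0.0
```

Request:
play_rows([
  [0,0,0,0,0,0],
  [0,0,0,0,0,0],
  [0,0,0,0,0,0],
  [0,0,0,0,0,0],
  [0,0,0,0,0,0],
], jaw=-1, newtons=40)

```text
t: 11.55
tcp_pos: [0.5146, 0.1128, 0.0851]
tcp_rot: [[-0.873, 0.487, 0.002], [0.487, 0.873, 0.0], [-0.001, 0.001, -1.0]]
wrist_force: [-0.0, 0.9, -0.4]
gripper_width: 0.0576
gripper_force: 0.0
```

Request:
play_rows([
  [0,0,0,0,0,0],
  [0,0,0,0,0,0],
  [0,0,0,0,0,0],
  [0,0,0,0,0,0],
  [0,0,0,0,0,0],
])

```text
t: 11.97
tcp_pos: [0.5139, 0.1127, 0.0842]
tcp_rot: [[-0.873, 0.487, -0.0], [0.487, 0.873, -0.0], [0.0, -0.0, -1.0]]
wrist_force: [0.3, -0.1, -0.2]
gripper_width: 0.0248
gripper_force: 0.0
```

Request:
play_rows([
  [0,0,0,0,0,0],
  [0,0,0,0,0,0],
  [0,0,0,0,0,0],
  [0,0,0,0,0,0],
  [0,0,0,0,0,0],
])

```text
t: 12.38
tcp_pos: [0.5135, 0.112, 0.0842]
tcp_rot: [[-0.874, 0.487, -0.001], [0.487, 0.874, -0.001], [0.0, -0.002, -1.0]]
wrist_force: [-1.4, -5.1, 1.6]
gripper_width: 0.0096
gripper_force: 40.0
```

Request:
play_rows([
  [0,0,0,0,0,0.028],
  [0,0,0,0,0,0.056],
  [0,0,0,0,0,0.084],
  [0,0,0,0,0,0.112],
  [0,0,0,0,0,0.139],
])

```text
t: 12.8
tcp_pos: [0.5141, 0.1126, 0.0842]
tcp_rot: [[-0.582, 0.813, 0.0], [0.813, 0.582, -0.0], [-0.0, 0.0, -1.0]]
wrist_force: [-0.2, -2.1, -0.5]
gripper_width: 0.0093
gripper_force: 40.1
```

```bash
python3 -c "
from h import *
s=readout.state();print(s['moment'],s['wrist_force'],s['gripper_force'])"
```

```text
[-0.36055224  0.04839702  0.23118312] [-0.16655362 -2.09209229 -0.46951445] 40.11434197425842
```

Request:
play_rows([
  [0,0,0,0,0,0.02],
  [0,0,0,0,0,0.04],
  [0,0,0,0,0,0.06],
  [0,0,0,0,0,0.08],
  [0,0,0,0,0,0.08],
])

```text
t: 13.22
tcp_pos: [0.5145, 0.1129, 0.0842]
tcp_rot: [[-0.364, 0.931, 0.001], [0.931, 0.364, 0.0], [-0.0, 0.001, -1.0]]
wrist_force: [1.4, -0.6, -3.1]
gripper_width: 0.0091
gripper_force: 40.1
```

```bash
python3 -c "
from h import *
s=readout.state();print(s['moment'],s['wrist_force'],s['gripper_force'])"
```

```text
[-0.15749104 -0.14234773  0.24520377] [ 1.42961964 -0.62229777 -3.12797652] 40.12577176094055
```

Request:
play_rows([
  [0,0,0,0,0,0.015],
  [0,0,0,0,0,0.03],
  [0,0,0,0,0,0.045],
  [0,0,0,0,0,0.06],
  [0,0,0,0,0,0.07],
])

```text
t: 13.63
tcp_pos: [0.5149, 0.113, 0.0842]
tcp_rot: [[-0.154, 0.988, 0.002], [0.988, 0.154, 0.0], [0.0, 0.002, -1.0]]
wrist_force: [2.7, 0.7, -3.5]
gripper_width: 0.0095
gripper_force: 40.8
```

```bash
python3 -c "
from h import *
s=readout.state();print(s['moment'],s['wrist_force'],s['gripper_force'])"
```

```text
[-0.05102331 -0.30360559  0.59288285] [ 2.67358528  0.67952171 -3.47077774] 40.811797231435776
```

Request:
play_rows([
  [0,0,0,0,0,0.01],
  [0,0,0,0,0,0.02],
  [0,0,0,0,0,0.03],
  [0,0,0,0,0,0.03],
  [0,0,0,0,0,0.03],
])

```text
t: 14.05
tcp_pos: [0.5151, 0.113, 0.0843]
tcp_rot: [[-0.063, 0.998, 0.002], [0.998, 0.063, 0.0], [0.0, 0.002, -1.0]]
wrist_force: [3.6, 0.5, -5.9]
gripper_width: 0.0094
gripper_force: 41.0
```

```bash
python3 -c "
from h import *
s=readout.state();print(s['moment'],s['wrist_force'],s['gripper_force'])"
```

```text
[ 0.12504311 -0.70469676  0.60052293] [ 3.55400695  0.49295744 -5.93635934] 41.01542070508003
```

Request:
play_rows([
  [0,0,0,0,0,0],
  [0,0,0,0,0,0],
  [0,0,0,0,0,0],
  [0,0,0,0,0,0],
  [0,0,0,0,0,0],
], jaw=0.3)

```text
t: 14.47
tcp_pos: [0.5136, 0.1127, 0.0843]
tcp_rot: [[-0.06, 0.998, -0.001], [0.998, 0.06, 0.0], [0.0, -0.001, -1.0]]
wrist_force: [-0.0, 0.1, -0.2]
gripper_width: 0.0391
gripper_force: 0.0
```

Request:
play_rows([
  [0,0,0,0,0,0],
  [0,0,0,0,0,0],
  [0,0,-0.03,0,0,0],
  [0,0,-0.08,0,0,0],
  [0,0,-0.15,0,0,0],
])

```text
t: 14.88
tcp_pos: [0.5121, 0.1125, 0.1432]
tcp_rot: [[-0.06, 0.998, -0.005], [0.998, 0.06, -0.0], [-0.0, -0.005, -1.0]]
wrist_force: [0.7, -0.7, 0.3]
gripper_width: 0.057
gripper_force: 0.0
```

Request:
play_rows([
  [0,0,-0.1,0,0,0],
  [0,0,-0.2,0,0,0],
  [0,0,-0.2,0,0,0],
  [0,0,-0.2,0,0,0],
  [0,0,-0.2,0,0,0],
])

```text
t: 15.3
tcp_pos: [0.5135, 0.1127, 0.224]
tcp_rot: [[-0.06, 0.998, -0.0], [0.998, 0.06, -0.0], [-0.0, -0.0, -1.0]]
wrist_force: [-0.2, 0.6, -0.7]
gripper_width: 0.0572
gripper_force: 0.0
```

```bash
python3 - <<'E'
from h import *
s=readout.state();print(s['wrist_force'],s['tcp_pos'])
cv2.imwrite('pics/w3.png',cams.capture('wrist')[:,:,::-1])
E
```

```text
[-0.18021356  0.59563424 -0.69117535] [0.51353723 0.11268126 0.22401664]
```

View pics/w3.png

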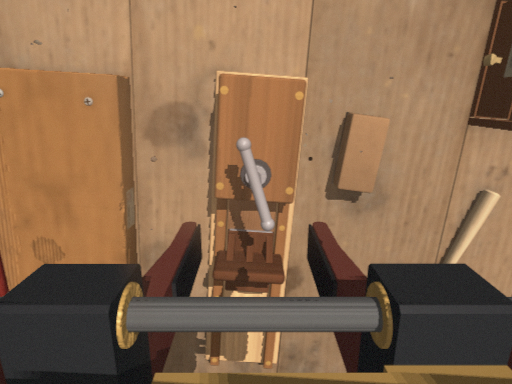

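The bar ends are at (243,144) and (268,226), so the handle rests near 1.22 rad although the tool reached 1.51. It slipped or sprang back, so I'll re-grasp with a firmer grip to gain margin.

Request:
play_rows([
  [0,0,0,0,0,-0.03],
  [0,0,0.05,0,0,-0.06],
  [0,0,0.1,0,0,-0.093],
  [0,0,0.15,0,0,-0.093],
  [0,0,0.2,0,0,-0.093],
])

```text
t: 15.77
tcp_pos: [0.5123, 0.1126, 0.1416]
tcp_rot: [[-0.345, 0.938, -0.004], [0.938, 0.345, -0.0], [0.001, -0.003, -1.0]]
wrist_force: [0.8, 0.3, 0.5]
gripper_width: 0.057
gripper_force: 0.0
```

Request:
play_rows([
  [0,0,0.05,0,0,0],
  [0,0,0.1,0,0,0],
  [0,0,0.14,0,0,0],
  [0,0,0.149,0,0,0],
  [0,0,0.149,0,0,0],
])

```text
t: 16.18
tcp_pos: [0.5115, 0.1125, 0.0822]
tcp_rot: [[-0.345, 0.939, -0.006], [0.939, 0.345, -0.001], [0.001, -0.006, -1.0]]
wrist_force: [-0.1, -0.6, -0.4]
gripper_width: 0.0568
gripper_force: 0.0
```

Request:
play_rows([
  [0,0,0,0,0,0],
  [0,0,0,0,0,0],
  [0,0,0,0,0,0],
  [0,0,0,0,0,0],
  [0,0,0,0,0,0],
], jaw=-1, newtons=60)

```text
t: 16.6
tcp_pos: [0.5144, 0.1128, 0.0854]
tcp_rot: [[-0.345, 0.939, 0.001], [0.939, 0.345, 0.0], [-0.0, 0.001, -1.0]]
wrist_force: [0.7, 1.0, -0.7]
gripper_width: 0.0273
gripper_force: 0.0
```

Request:
play_rows([
  [0,0,0,0,0,0],
  [0,0,0,0,0,0],
  [0,0,0,0,0,0],
  [0,0,0,0,0,0],
  [0,0,0,0,0,0],
])

```text
t: 17.02
tcp_pos: [0.5146, 0.1129, 0.0849]
tcp_rot: [[-0.345, 0.939, 0.001], [0.939, 0.345, 0.0], [-0.0, 0.001, -1.0]]
wrist_force: [1.2, 1.3, 1.6]
gripper_width: 0.0093
gripper_force: 60.0
```

Request:
play_rows([
  [0,0,0,0,0,0.02],
  [0,0,0,0,0,0.04],
  [0,0,0,0,0,0.06],
  [0,0,0,0,0,0.08],
  [0,0,0,0,0,0.1],
])

```text
t: 17.43
tcp_pos: [0.5152, 0.113, 0.0849]
tcp_rot: [[-0.037, 0.999, 0.002], [0.999, 0.037, 0.0], [-0.0, 0.002, -1.0]]
wrist_force: [3.1, 1.6, -0.5]
gripper_width: 0.0089
gripper_force: 60.8
```

```bash
python3 -c "
from h import *
s=readout.state();print(s['moment'],s['wrist_force'],s['gripper_force'])"
```

```text
[ 0.28150054 -0.45862754  0.66707342] [ 3.10185775  1.63004676 -0.45275461] 60.84068834781647
```

Request:
play_rows([
  [0,0,0,0,0,0.01],
  [0,0,0,0,0,0.02],
  [0,0,0,0,0,0.035],
  [0,0,0,0,0,0.035],
  [0,0,0,0,0,0.035],
])

```text
t: 17.85
tcp_pos: [0.5154, 0.113, 0.0849]
tcp_rot: [[0.07, 0.998, 0.003], [0.998, -0.07, 0.0], [0.0, 0.003, -1.0]]
wrist_force: [4.1, 2.8, -2.0]
gripper_width: 0.0091
gripper_force: 61.3
```

```bash
python3 -c "
from h import *
s=readout.state();print(s['moment'],s['wrist_force'],s['gripper_force'])"
```

```text
[ 0.46947341 -0.78636868  0.63319084] [ 4.14166836  2.77488549 -2.00119766] 61.30645126104355
```

Request:
play_rows([
  [0,0,0,0,0,0],
  [0,0,0,0,0,0],
  [0,0,0,0,0,0],
  [0,0,0,0,0,0],
  [0,0,0,0,0,0],
], jaw=0.3)

```text
t: 18.27
tcp_pos: [0.5127, 0.1124, 0.0843]
tcp_rot: [[0.072, 0.997, -0.002], [0.997, -0.072, -0.001], [-0.001, -0.002, -1.0]]
wrist_force: [-0.4, -0.5, 0.1]
gripper_width: 0.039
gripper_force: 0.0
```

Request:
play_rows([
  [0,0,0,0,0,0],
  [0,0,0,0,0,0],
  [0,0,-0.03,0,0,0],
  [0,0,-0.08,0,0,0],
  [0,0,-0.15,0,0,0],
])

```text
t: 18.68
tcp_pos: [0.5119, 0.1124, 0.1434]
tcp_rot: [[0.072, 0.997, -0.005], [0.997, -0.072, -0.001], [-0.001, -0.005, -1.0]]
wrist_force: [0.3, 0.5, 0.2]
gripper_width: 0.0568
gripper_force: 0.0
```

Request:
play_rows([
  [0,0,-0.1,0,0,0],
  [0,0,-0.2,0,0,0],
  [0,0,-0.2,0,0,0],
  [0,0,-0.2,0,0,0],
  [0,0,-0.2,0,0,0],
])

```text
t: 19.1
tcp_pos: [0.5135, 0.1126, 0.2243]
tcp_rot: [[0.072, 0.997, -0.0], [0.997, -0.072, -0.0], [-0.0, -0.0, -1.0]]
wrist_force: [-0.8, -0.2, -0.4]
gripper_width: 0.0575
gripper_force: 0.0
```

```bash
python3 - <<'E'
from h import *
s=readout.state();print(s['wrist_force'],s['tcp_pos'],s['tcp_rot'])
cv2.imwrite('pics/w4.png',cams.capture('wrist')[:,:,::-1])
E
```

```text
[-0.79695435 -0.17298967 -0.43081695] [0.5134508  0.11262764 0.22431982] [[ 7.17985829e-02  9.97419057e-01 -4.34521651e-04]
 [ 9.97419129e-01 -7.17986660e-02 -1.78854633e-04]
 [-2.09591094e-04 -4.20558698e-04 -9.99999890e-01]]
```

View pics/w4.png

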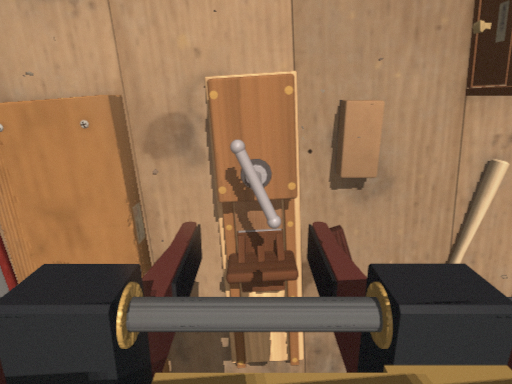

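```bash
python3 -c "
from rig import robot
print(robot.finish_job())"
```

```text
the job is handed in; nothing more can be done
None
```

I handed the job in without a verdict coming back. I felt the board home against the stop at about 12 N. I turned the clamp to about 0.6 N m; the handle sprang back to rest near 1.2 rad, so pad force is estimated at 12–25 N, and the gripper is clear.

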